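# Rebuild a round dashboard gauge in the assembly nest

### The arm

A 7-joint arm with a two-finger parallel gripper is mounted at the origin on the work surface. World frame = base frame: x ahead of the robot, y to its left, z up, the work surface at z = 0. Lengths are in m, angles in rad, forces in N, time in s.
With the tool pointing down it reaches from about 0.4 to 0.9 m from the base axis. Payload 5.5 kg.
Tool frame: the origin (TCP) lies between the finger pads; the fingertips stand bot.tips_ahead ahead of it and the grasp point (between the pads) lies 2 mm behind it (bot.tips_ahead is the distance from the TCP to the fingertips, in m); x points along the fingers, y is the direction in which the jaws open and shut, and the axes are right-handed (so a half turn about x gives the same grasp; the last joint's range is limited). The gripper opens to 92 mm and grips with 3 to 60 N. Pads are 19 mm wide; open, the fingers measure 130 mm over their backs; the gripper's body (75 mm by 190 mm) begins 47 mm behind the grasp point.
Start: joints at [1.363, 0.501, -0.427, 1.55, 0.221, 1.138, -0.21], TCP at [0.295, -0.579, 0.204] pointing down, gripper open.
Joint ranges: [-2.88, 2.88], [-0.31, 2.03], [-1.54, 1.56], [0.2, 2.42], [-1.41, 4.55], [0.19, 2.02], [-2.57, 2.57]. Speed limits (rad/s): [2.57, 2.57, 3.14, 3.14, 3.14, 3.14, 3.14].

### API

Orientations are given as a rotation vector (axis times angle).
In Python, from workcell import bot gives the robot as it stands. Calls block until the motion is done:
- bot.movep(position, orientation): joint-space move of the TCP to a pose.
- bot.movel(position, speed=0.15, orientation=None): straight line of the TCP; orientation=None keeps the orientation; speed is the mean speed in m/s.
- bot.move_joints(angles): joint-space move.
- bot.command_gripper(opening, f_grip=None): opening from 0.0 (shut) to 1.0 (fully open); f_grip is the grip in N (None keeps the last); returns when the fingers have stopped.
- bot.pause(seconds).
- bot.ik(position, orientation): joint angles nearest the present ones, or None.
- bot.grab_frame(name): name is "side" or "top"; returns (picture, depth): 480x640x3 uint8, blue, green, red; 480x640 float32, m along the optical axis (not along the pixel's ray), 0 where there is no reading.
- bot.camera_model(name): a dict with "K" (3x3 intrinsics, pixels), "rvec" (rotation vector, rad) and "tvec" (3), from world to camera coordinates, as OpenCV has them. Camera axes: x right, y down, z forward; pixel columns grow to the right and rows downward; lengths in m; the calibration is good to about 2 mm. A picture is of the moment at which its call begins. camera_model takes no time and is no camera call.
A pose or a line that the arm cannot do raises bot.IKError and nothing moves.
- bot.job_done(): hands the job in, once; it reports no verdict.
Readings, each from a call of its own:
- bot.get_t(): time.
- bot.get_qpos(): joint angles.
- bot.get_qvel(): joint speeds.
- bot.get_joint_efforts(): joint torques, N m.
- bot.get_eef_pos(): TCP position.
- bot.get_tool_rot(): TCP orientation.
- bot.get_contact_force(): force on the tool from outside, world axes, zero at the start.
- bot.get_torque(): the same for the moment, N m.
- bot.get_width(): opening from 0.0 (shut) to 1.0 (fully open).
Only numpy, scipy, OpenCV 4.12 (cv2) and the standard library are available. Lean on these libraries where they do the work, as an engineer would, in place of code of your own. Each camera call takes 0.05 s, during which the arm holds its last target. There are 200 camera calls.

### The job

Put the round gauge back together in the aluminium assembly nest, one part on the other in this order: the black housing cup into the nest's recess with its open end up, the movement into the cup with its spindle up, the dial ring flat on the cup's rim around the spindle with its dial marks up, and last the bezel cap, glass up, flat and centred on the dial ring. Let go of each part before fetching the next, and leave the control module, the screw dish and the screwdriver where they lie.

Things in the scene. Friction and masses are not known exactly. Their poses are not given: they have to be found in the camera images.
- nest: assembly nest: bare aluminium round block, 96 mm across, 22 mm high, fixed to the bench (its place differs from start to start), with a round recess in its top 62 mm across and 8 mm deep, whose floor is 14 mm above the bench. Origin: centre of its underside, on the bench; z up.
- cup: housing cup of the gauge: black plastic round cup, open at the top, 54 mm outside diameter, 36 mm high, wall 4 mm (inside 46 mm across), floor 5 mm thick. Loose, stands upright, about 60 g. Origin: centre of its underside; z is up towards the open end.
- movement: gauge movement: steel can 38 mm across, 24 mm high, with a brass spindle 12 mm thick rising 28 mm from the centre of its top (52 mm in all). Loose, upright, about 110 g. Grip the upper 15 mm of the spindle, so the fingers stay above the cup's rim when it stands in the cup. Origin: centre of the can's underside; z up along the spindle.
- dial_ring: dial ring: white plastic ring with dark dial marks on top, 58 mm outside diameter, through hole 28 mm. Upper body 12 mm thick; below it a collar 38 mm across, 5 mm high, that goes into the cup (17 mm high in all; lies on the collar, marks up). Seated, its body rests on the cup's rim and the spindle sticks out 9 mm above it. Loose, 50 g. Origin: centre of the collar's underside; z up.
- bezel: bezel cap: steel round cap with a blue-grey glass disc in its top face and no hole, 50 mm outside diameter, 16 mm high, hollow from below (hollow 40 mm across, 12 mm deep, so it covers the spindle's end). Lies glass up at the start. Loose, about 60 g. Origin: centre of its lower edge plane; z up towards the glass.
- module: bystander: finned aluminium control module, 85 x 110 mm, 32 mm high, with a black plug socket on one side. Loose, to be left alone. Origin: centre of its underside.
- dish: bystander: shallow round steel dish with small screws and nuts, 84 mm across, 20 mm high. Loose, to be left alone. Origin: centre of its underside.
- screwdriver: bystander: screwdriver lying crosswise at the far side of the work, about 200 mm long. Loose, to be left alone. Origin: near its middle, on the bench; its x axis runs along it towards the blade.
There are look-alikes about, which are no part of the job. Leave any purple or yellow look-alike of the bezel alone.

How it is judged:
On the way, in this order (a step that is already met when the one before it is completed fails the run):
1. the housing cup stands in the nest's recess, open end up, let go (horizontal distance between cup and nest below 0.007 m and z of cup in the frame of nest between 0.011 and 0.017 m and angle between cup's own z axis and vertical below 0.12 rad and contact force between the fingers and cup below 0.3 N and linear speed of cup below 0.03 m/s), for 0.2 s.
2. the movement stands in the cup, spindle up, let go (horizontal distance between movement and cup below 0.007 m and z of movement in the frame of cup between 0.002 and 0.008 m and angle between movement's own z axis and vertical below 0.12 rad and contact force between the fingers and movement below 0.3 N and linear speed of movement below 0.03 m/s), for 0.2 s.
3. the dial ring lies flat on the cup's rim around the spindle, let go (horizontal distance between dial_ring and cup below 0.007 m and z of dial_ring in the frame of cup between 0.028 and 0.034 m and angle between dial_ring's own z axis and vertical below 0.12 rad and contact force between the fingers and dial_ring below 0.3 N and linear speed of dial_ring below 0.03 m/s), for 0.2 s.
4. the bezel cap lies flat and centred on the dial ring, glass up, let go (horizontal distance between bezel and dial_ring below 0.009 m and z of bezel in the frame of dial_ring between 0.014 and 0.02 m and angle between bezel's own z axis and vertical below 0.12 rad and contact force between the fingers and bezel below 0.3 N and linear speed of bezel below 0.03 m/s), for 0.2 s.
At the end, for the whole second after the job is handed in: Cup seated upright in the recess, movement on the cup floor spindle up, dial ring flat on the cup rim (each centred within 7 mm), bezel cap flat on the ring glass up (within 9 mm); heights within 3 mm, tilts under 0.12 rad; all released and at rest (horizontal distance between cup and nest below 0.007 m and z of cup in the frame of nest between 0.011 and 0.017 m and angle between each of cup, movement, dial_ring, bezel's own z axis and vertical below 0.12 rad and horizontal distance between each of movement, dial_ring and cup below 0.007 m and z of movement in the frame of cup between 0.002 and 0.008 m and z of dial_ring in the frame of cup between 0.028 and 0.034 m and horizontal distance between bezel and dial_ring below 0.009 m and z of bezel in the frame of dial_ring between 0.014 and 0.02 m and linear speed of each of cup, movement, dial_ring, bezel below 0.02 m/s); the robot touches nothing.
It fails at once if the control module is pushed more than 30 mm from where it lay (distance of module from where it was at the start of the episode above 0.03 m).
It fails at once if the screw dish is pushed more than 30 mm from where it lay (distance of dish from where it was at the start of the episode above 0.03 m).
It fails at once if the screwdriver is pushed more than 30 mm from where it lay (distance of screwdriver from where it was at the start of the episode above 0.03 m).
It also fails if it takes over 109 s, if anything falls off the work surface, if the arm or the gripper's body presses on something with over 40 N, if the wrist force passes 120 N, or if a joint passes its speed limit or range.

## Working session

There is one attempt and no reset: what is moved stays moved. The work goes in short steps, each a Python script; the robot and the scene stay as the last script left them, time stands still between calls to the robot, and variables do not carry over. Pictures are saved under pics/ and viewed, about 12 in all and at most 16, crops included, and the job is handed in when it is done.

```bash
mkdir -p pics; ls; python3 - <<'E'
from workcell import bot
import cv2,numpy as np
for n in("top","side"):
    p,d=bot.grab_frame(n); m=bot.camera_model(n); cv2.imwrite(f"pics/{n}0.png",p); np.savez(f"{n}0.npz",d=d,p=p)
    R=cv2.Rodrigues(m["rvec"])[0]; print(n,m["K"].round(1).tolist(),"C",(-R.T@m["tvec"].reshape(3)).round(3),"fwd",R[2].round(3))
print(bot.tips_ahead,bot.get_tool_rot(),bot.get_t())
E
```

```text
pics
top [[525.2, 0.0, 314.6], [0.0, 525.2, 242.4], [0.0, 0.0, 1.0]] C [ 0.393 -0.025  1.002] fwd [ 0.214 -0.001 -0.977]
side [[549.0, 0.0, 319.0], [0.0, 549.0, 244.0], [0.0, 0.0, 1.0]] C [0.409 0.846 0.663] fwd [ 0.157 -0.8   -0.58 ]
0.017 [ 1.95941152  0.47178795 -1.96018201] 0.1
```

View pics/top0.png

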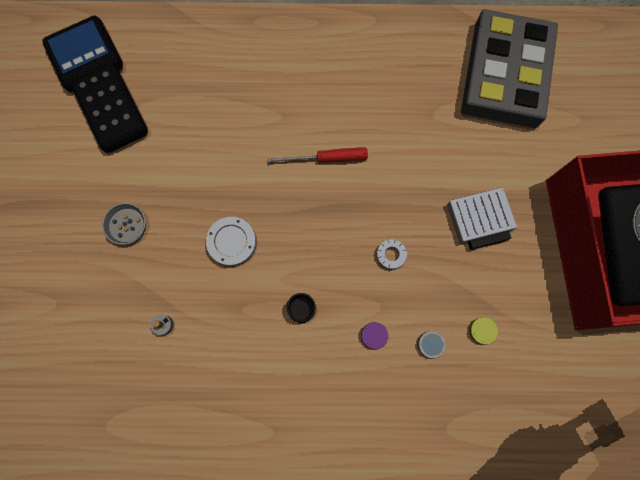

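View pics/side0.png

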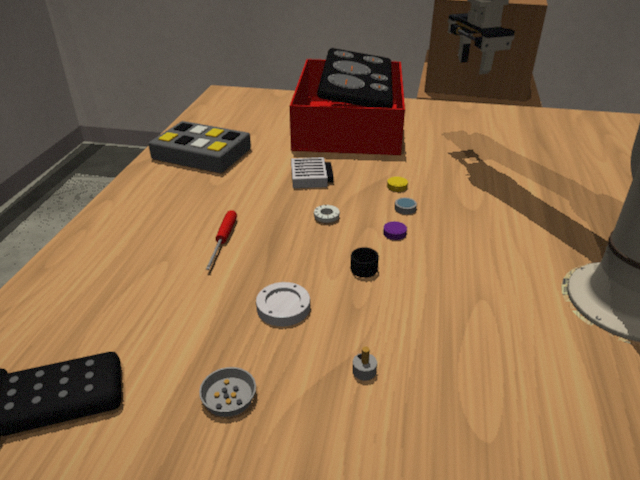

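The top view shows the nest at (231,241), cup at (301,308), movement at (161,325), ring at (392,254) and blue-grey bezel at (432,345). The bezel sits between a purple look-alike (375,335) and a yellow one (484,331). Next I measure them with depth in both views.

```bash
cat > h.py <<'E'
from workcell import bot
import cv2,numpy as np
def world(n,d):
    m=bot.camera_model(n); R=cv2.Rodrigues(m["rvec"])[0]; t=m["tvec"].reshape(3)
    v,u=np.mgrid[:480,:640]; K=m["K"]
    r=np.stack([(u-K[0,2])/K[0,0],(v-K[1,2])/K[1,1],np.ones(u.shape)],-1)
    return (r*d[...,None]-t)@R, r@R, -R.T@t      # points, world rays, camera centre
def top_face(n,d,xy,h,rad,tol=.005):
    """centre of the flat top face at height h near xy: hull of pixels in the height band, on plane h"""
    P,r,C=world(n,d)
    k=(d>0)&(np.hypot(P[...,0]-xy[0],P[...,1]-xy[1])<rad)&(abs(P[...,2]-h)<tol)
    if k.sum()<8: return None
    s=(h-C[2])/r[k][:,2]; Q=(C+r[k]*s[:,None])[:,:2].astype(np.float32)
    hull=cv2.convexHull(Q); M=cv2.moments((hull-np.float32(xy))*1000)
    c=np.array([M["m10"],M["m01"]])/M["m00"]/1000+xy
    return c.round(4),round(2*(cv2.contourArea(hull*1000)/np.pi)**.5,1),round(float(np.median(P[k][:,2])),4),int(k.sum())
def at(n,d,px):
    P,_,_=world(n,d); return P[px[1],px[0]].round(3)
E
python3 - <<'E'
from h import *
px=dict(nest=(251,241,.022,.06),cup=(311,299,.036,.04),movement=(155,325,.052,.02),can=(165,330,.024,.03),ring=(392,242,.017,.04),bezel=(432,345,.016,.035),module=(482,215,.032,.08),dish=(125,224,.02,.06),purple=(375,335,.016,.035),yellow=(484,331,.016,.035),driver=(342,155,.02,.03))
D={n:np.load(n+"0.npz")["d"] for n in("top","side")}
for k,(u,v,h,r) in px.items():
    p=at("top",D["top"],(u,v)); c=p[:2]
    for _ in range(2):
        f=top_face("top",D["top"],c,h,r); 
        if f: c=f[0]
    print(k,p,"top",f,"side",top_face("side",D["side"],c,h,r))
E
```

```text
nest [0.61  0.095 0.021] top (array([0.6105, 0.1342]), 93.8, 0.021, 1092) side (array([0.6133, 0.1415]), 96.6, 0.0209, 995)
cup [ 0.499 -0.021  0.035] top (array([ 0.4838, -0.0017]), 52.6, 0.0353, 195) side (array([0.4869, 0.0047]), 54.9, 0.034, 176)
movement [0.447 0.257 0.055] top (array([0.4505, 0.2562]), 10.8, 0.0513, 36) side (array([0.4536, 0.2611]), 11.9, 0.051, 46)
can [0.44  0.247 0.022] top (array([0.4505, 0.2561]), 37.2, 0.0233, 280) side (array([0.4536, 0.262 ]), 38.6, 0.023, 334)
ring [ 0.612 -0.175  0.016] top (array([ 0.5892, -0.1734]), 56.7, 0.0165, 537) side (array([ 0.5922, -0.1668]), 58.9, 0.0153, 261)
bezel [ 0.418 -0.245  0.017] top (array([ 0.4198, -0.2442]), 49.1, 0.0161, 587) side (array([ 0.4231, -0.2374]), 51.3, 0.0151, 224)
module [ 0.665 -0.349  0.025] top (array([ 0.6657, -0.3478]), 106.9, 0.0294, 1833) side (array([ 0.6684, -0.3358]), 104.2, 0.0294, 514)
dish [0.644 0.344 0.009] top (array([0.6428, 0.3427]), 82.1, 0.0185, 258) side (array([0.6457, 0.3465]), 83.0, 0.0184, 448)
purple [ 0.435 -0.14   0.014] top (array([ 0.4352, -0.1385]), 48.4, 0.016, 561) side (array([ 0.4381, -0.132 ]), 51.2, 0.0152, 267)
yellow [ 0.445 -0.341  0.02 ] top (array([ 0.4459, -0.3417]), 49.4, 0.0165, 578) side (array([ 0.4486, -0.3347]), 51.9, 0.0148, 187)
driver [ 0.785 -0.079  0.026] top (array([ 0.7883, -0.0789]), 42.8, 0.0219, 279) side (array([ 0.791 , -0.0792]), 44.1, 0.0222, 157)
```

```bash
cat >> h.py <<'E'
from scipy.spatial.transform import Rotation as Ro
def down(yaw=0):   # jaws along world y turned by yaw
    B=np.array([[0,0,1],[0,1,0],[-1,0,0]],float)
    return (Ro.from_euler("z",yaw)*Ro.from_matrix(B)).as_rotvec()
def best(pos):     # jaws along x: pick the half turn the wrist likes better
    c=[(abs(q[6]),y) for y in(np.pi/2,-np.pi/2) if (q:=bot.ik(pos,down(y))) is not None]
    return min(c)[1]
def say(s): print(s,"t",round(bot.get_t(),2),np.round(bot.get_eef_pos(),4),"w",round(bot.get_width()*92,1),"F",np.round(bot.get_contact_force(),1))
E
python3 - <<'E'
from h import *
c=[.4852,.0010]
print([ (y, [None if (q:=bot.ik(p,down(y))) is None else round(q[6],2)]) for p in([*c,.12],[.61,.137,.12],[.42,-.243,.12],[.59,-.17,.12],[.45,.258,.12]) for y in(np.pi/2,-np.pi/2,0)])
y=best([*c,.12]); 
bot.movep([*c,.13],down(y)); say("above")
bot.movel([*c,.034]); bot.command_gripper(.3,10); say("grip x")
bot.command_gripper(1.0); bot.movel([*c,.09],.25); 
q=[yy for yy in(0,np.pi) if bot.ik([*c,.09],down(yy)) is not None]; print(q)
bot.movep([*c,.09],down(q[0])); bot.movel([*c,.034]); say("down"); bot.command_gripper(.3,10); say("grip y")
E
```

```text
[(1.5707963267948966, [np.float64(-2.42)]), (-1.5707963267948966, [np.float64(-0.47)]), (0, [np.float64(1.0)]), (1.5707963267948966, [np.float64(2.19)]), (-1.5707963267948966, [np.float64(-0.73)]), (0, [np.float64(0.76)]), (1.5707963267948966, [np.float64(-2.09)]), (-1.5707963267948966, [np.float64(0.14)]), (0, [np.float64(1.56)]), (1.5707963267948966, [np.float64(-2.12)]), (-1.5707963267948966, [np.float64(-0.17)]), (0, [np.float64(1.3)]), (1.5707963267948966, [np.float64(1.88)]), (-1.5707963267948966, [np.float64(-1.26)]), (0, [np.float64(0.31)])]
above t 2.3 [ 4.856e-01 -4.000e-04  1.300e-01] w 91.6 F [-0.2 -0.4  0.6]
grip x t 4.22 [0.4852 0.001  0.034 ] w 28.0 F [ 0.2 -0.5 -0. ]
[0, 3.141592653589793]
down t 7.45 [0.4852 0.0014 0.0342] w 91.9 F [-0.1 -0.5 -0.1]
grip y t 8.57 [0.4852 0.001  0.034 ] w 27.8 F [ 0.5 -0.3  0.2]
```

The gripper closed to 28 mm without meeting the 54 mm cup, so I need to look.

```bash
python3 - <<'E'
from h import *
o=[]
for n,(u,v) in(("top",(300,300)),("side",(364,262))):
    p,d=bot.grab_frame(n); np.savez(n+"1.npz",d=d,p=p)
    o.append(cv2.resize(p[max(0,v-100):v+100,u-100:u+100],(400,400)))
cv2.imwrite("pics/a.png",np.hstack(o))
E
```

```text
(no output)
```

View pics/a.png

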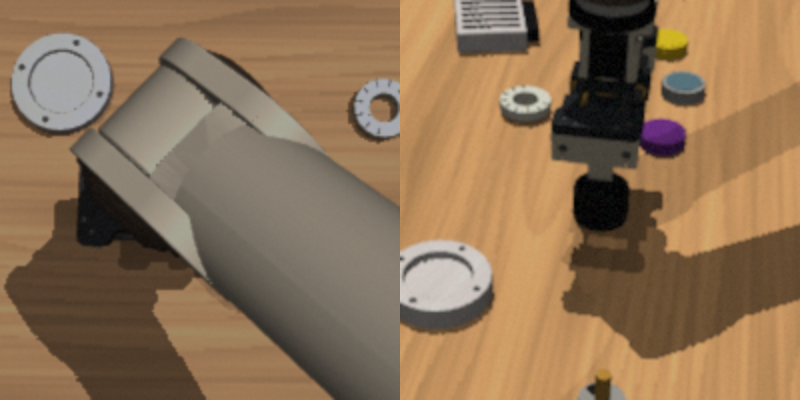

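```bash
python3 - <<'E'
from h import *
p,d=np.load("side1.npz")["p"],np.load("side1.npz")["d"]
P,_,_=world("side",d)
for v in range(225,282,3): print(v,[tuple((P[v,u]*1000).astype(int)) for u in(354,364,374)],p[v,364])
print(bot.get_width(),bot.get_joint_efforts())
bot.command_gripper(.1); say("0.1")
E
```

```text
225 [(np.int64(497), np.int64(91), np.int64(162)), (np.int64(481), np.int64(91), np.int64(164)), (np.int64(465), np.int64(88), np.int64(164))] [11 11  6]
228 [(np.int64(497), np.int64(92), np.int64(157)), (np.int64(480), np.int64(95), np.int64(161)), (np.int64(464), np.int64(95), np.int64(163))] [1 0 0]
231 [(np.int64(497), np.int64(93), np.int64(152)), (np.int64(480), np.int64(93), np.int64(154)), (np.int64(463), np.int64(96), np.int64(158))] [38 44 46]
234 [(np.int64(496), np.int64(94), np.int64(146)), (np.int64(480), np.int64(94), np.int64(148)), (np.int64(463), np.int64(92), np.int64(149))] [56 65 68]
237 [(np.int64(497), np.int64(87), np.int64(135)), (np.int64(480), np.int64(87), np.int64(138)), (np.int64(463), np.int64(87), np.int64(140))] [57 64 67]
240 [(np.int64(497), np.int64(87), np.int64(129)), (np.int64(480), np.int64(87), np.int64(131)), (np.int64(463), np.int64(89), np.int64(135))] [59 69 73]
243 [(np.int64(496), np.int64(89), np.int64(124)), (np.int64(480), np.int64(87), np.int64(125)), (np.int64(463), np.int64(87), np.int64(127))] [60 68 72]
246 [(np.int64(515), np.i
[... 1267 characters left out ...]
t64(19)), (np.int64(464), np.int64(19), np.int64(17))] [11  7  4]
273 [(np.int64(502), np.int64(21), np.int64(5)), (np.int64(482), np.int64(22), np.int64(10)), (np.int64(464), np.int64(13), np.int64(5))] [4 4 1]
276 [(np.int64(501), np.int64(21), np.int64(-1)), (np.int64(482), np.int64(24), np.int64(4)), (np.int64(463), np.int64(15), np.int64(0))] [0 0 0]
279 [(np.int64(500), np.int64(30), np.int64(-1)), (np.int64(481), np.int64(26), np.int64(-1)), (np.int64(462), np.int64(24), np.int64(0))] [32 48 65]
0.3007435164631736 [-1.10431432e-03 -4.32428563e+01 -1.70123631e+01 -1.55528784e+01
 -1.71761803e-02  8.36155051e-02  7.42769345e-06]
0.1 t 9.22 [0.4852 0.001  0.034 ] w 8.9 F [-0.6 -0.7  0.8]
```

The depth puts the fingertips about 40 mm higher than the reported TCP implies (z≈57 mm instead of 17 mm). I'll check this against the first frame, where the reported TCP was z=0.204, to see if the offset is constant.

```bash
python3 - <<'E'
from h import *
d=np.load("side0.npz")["d"]; P,_,_=world("side",d)
for (a,b,c,e) in((44,72,455,472),(50,76,478,496)):
    Q=P[a:b,c:e].reshape(-1,3); k=(Q[:,1]>-.8)&(Q[:,1]<-.4); Q=Q[k]
    print(len(Q)); 
    for z in np.arange(.18,.34,.01):
        s=Q[abs(Q[:,2]-z)<.005]
        if len(s): print(round(z,3),len(s),np.median(s,0).round(3))
print(Ro.from_rotvec([1.95941152,0.47178795,-1.96018201]).as_matrix().round(3))
print(bot.get_tool_rot(),down(0))
E
```

```text
191
0.22 2 [ 0.318 -0.623  0.224]
0.23 37 [ 0.318 -0.62   0.23 ]
0.24 36 [ 0.322 -0.621  0.24 ]
0.25 43 [ 0.322 -0.62   0.249]
0.26 46 [ 0.321 -0.621  0.26 ]
0.27 27 [ 0.321 -0.62   0.268]
285
0.22 1 [ 0.276 -0.537  0.224]
0.23 25 [ 0.275 -0.528  0.231]
0.24 43 [ 0.272 -0.523  0.24 ]
0.25 49 [ 0.272 -0.522  0.25 ]
0.26 47 [ 0.272 -0.523  0.26 ]
0.27 50 [ 0.271 -0.521  0.27 ]
0.28 39 [ 0.271 -0.521  0.279]
0.29 27 [ 0.272 -0.494  0.292]
0.3 4 [ 0.287 -0.485  0.295]
[[-0.001  0.454 -0.891]
 [ 0.002 -0.891 -0.454]
 [-1.    -0.002 -0.   ]]
[-7.80817594e-05  1.57076839e+00  1.87055960e-05] [0.         1.57079633 0.        ]
```

The offset is constant: the tool really sits about 38–40 mm higher than reported. I'll pin it down with a gentle guarded touch of the bare bench.

```bash
python3 - <<'E'
from h import *
bot.movel([.4852,.001,.06],.25); bot.movel([.40,.10,.03],.25); bot.movel([.40,.10,-.010],.15); say("start")
f0=bot.get_contact_force()[2]; z=-.010
while z>-.034:
    z-=.0015; bot.movel([.40,.10,z],.03); f=bot.get_contact_force()[2]-f0
    if f>4: break
say(f"touch {z:.4f} df {f:.1f}")
bot.movel([.40,.10,.03],.2); say("up")
E
```

```text
start t 10.57 [ 0.4005  0.0994 -0.01  ] w 9.3 F [-1.6  0.1 -0.3]
touch -0.0235 df 21.5 t 12.82 [ 0.4001  0.1    -0.0224] w 9.4 F [-4.8 -1.8 21.1]
up t 13.24 [0.4006 0.0997 0.0304] w 9.6 F [-0.1 -0.2  0.1]
```

The fingertips sit at reported z + 0.022 (the readings are 39 mm off), so from here I plan in fingertip heights. Redoing the cup grip in both axes to get the xy bias.

```bash
cat >> h.py <<'E'
OFF=.022  # true fingertip z = reported TCP z + OFF
def P3(xy,tip): return [xy[0],xy[1],tip-OFF]
E
python3 - <<'E'
from h import *
c=[.4852,.001]; X=-np.pi/2
bot.command_gripper(1.0); bot.movep(P3(c,.06),down(X)); bot.movel(P3(c,.014),.12); say("down")
bot.command_gripper(.3,10); say("grip x"); gx=bot.get_eef_pos()
bot.command_gripper(1.0); bot.movel(P3(c,.06),.25)
bot.movep(P3(c,.06),down(0)); bot.movel(P3(c,.014),.12); bot.command_gripper(.3,20); say("grip y"); gy=bot.get_eef_pos()
bot.movel(P3(c,.09),.25); bot.pause(.1); say("lift")
print("bias vs top", gx[0]-.4838, gy[1]+.0017)
p,d=bot.grab_frame("side"); cv2.imwrite("pics/b.png",cv2.resize(p[150:330,250:490],(720,540)))
E
```

```text
down t 16.11 [ 0.4848  0.0017 -0.0082] w 92.0 F [0.3 0.5 0.7]
grip x t 16.78 [ 0.4853  0.0009 -0.0078] w 54.8 F [-0.1  0.2  3.1]
grip y t 20.35 [ 0.4852  0.0009 -0.0079] w 53.0 F [ 0.4 -0.5  2. ]
lift t 20.9 [0.4843 0.0005 0.0671] w 52.5 F [-0.7 -0.6 -1.6]
bias vs top 0.0015318224193842656 0.0025515850538097486
```

View pics/b.png

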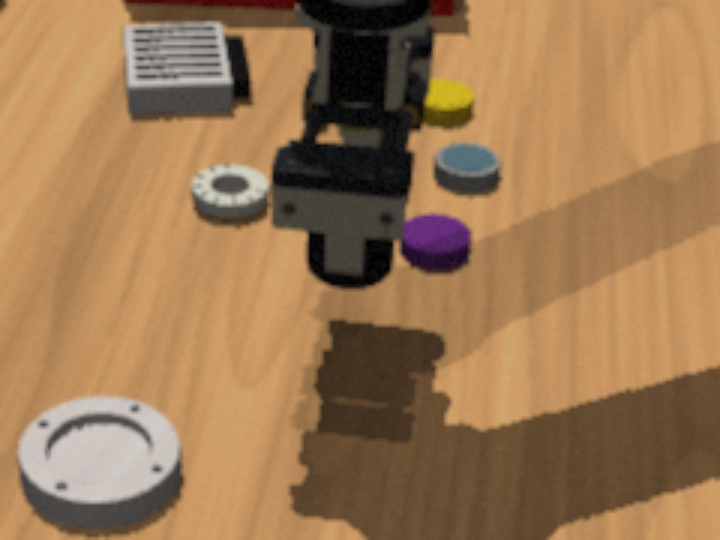

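The cup is held (about 53 mm between the pads, near the bottom-centre of the tool in the picture). Placing it in the nest with a guarded descent.

```bash
cat >> h.py <<'E'
def lower(xy,t0,t1,lim=6,n=4):
    """straight down from tip height t0 to t1 in n steps, stop on upward force"""
    bot.movel(P3(xy,t0),.15); bot.pause(.1); f0=bot.get_contact_force()[2]
    for t in np.linspace(t0,t1,n+1)[1:]:
        bot.movel(P3(xy,t),.06); f=bot.get_contact_force()[2]-f0
        if f>lim: break
    say(f"tip {t:.4f} df {f:.1f}"); return f,t
E
python3 - <<'E'
from h import *
n=[.612,.137]
bot.movel(P3(n,.09),.25); say("over")
f,t=lower(n,.042,.0275,6,5)
bot.command_gripper(.85); say("released"); 
bot.movel(P3(n,.09),.25); bot.movep(P3([.45,.258],.12),down(0)); say("away")
p,d=bot.grab_frame("top")
print("cup",top_face("top",d,n,.050,.04,.006)," nest",top_face("top",d,[.6105,.1342],.022,.06,.004))
bot.grab_frame
s,ds=bot.grab_frame("side"); print("side cup",top_face("side",ds,n,.05,.04,.004))
cv2.imwrite("pics/c.png",np.hstack([cv2.resize(p[160:340,150:330],(400,400)),cv2.resize(s[230:410,230:410],(400,400))]))
E
```

```text
over t 21.84 [0.6107 0.136  0.067 ] w 52.6 F [-0.4 -0.2 -1.2]
tip 0.0275 df 2.1 t 23.66 [0.6124 0.1373 0.006 ] w 52.3 F [-0.1 -0.4  2.9]
released t 24.3 [0.612  0.137  0.0054] w 78.3 F [ 0.4  0.1 -0.3]
away t 25.53 [0.4514 0.2568 0.0974] w 78.3 F [ 1.1 -0.4 -0.3]
cup (array([0.61  , 0.1347]), 52.7, 0.049, 202)  nest (array([0.6106, 0.135 ]), 94.3, 0.021, 1240)
side cup (array([0.6129, 0.1403]), 54.0, 0.0485, 191)
```

View pics/c.png

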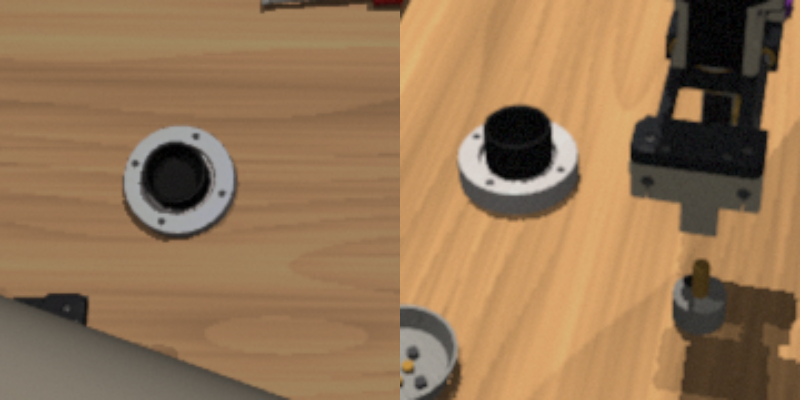

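The cup is seated: its rim is at 49 mm and it is within 0.7 mm of the nest centre in the top view. That gives a top-camera bias of (+2.0, +2.3) mm. Now the movement.

```bash
python3 - <<'E'
from h import *
m=[.4525,.2584]; n=[.612,.137]
bot.command_gripper(.6); bot.movel(P3(m,.07),.2); bot.movel(P3(m,.0385),.1); bot.command_gripper(0.,30); say("grip")
bot.movel(P3(m,.12),.2); say("lift")
bot.movel(P3(n,.12),.25); bot.pause(.2); say("over")
f,t=lower(n,.095,.0575,5,6)
bot.command_gripper(.5); say("released"); bot.movel(P3(n,.12),.25)
bot.movep(P3([.591,-.171],.10),down(-np.pi/2)); say("away")
p,d=bot.grab_frame("top"); s,ds=bot.grab_frame("side")
print("spindle",top_face("top",d,[.61,.1347],.071,.02,.006)," cup",top_face("top",d,[.61,.1347],.050,.04,.004),top_face("side",ds,[.613,.14],.071,.03,.005))
np.savez("top2.npz",p=p,d=d)
print("dial, bezel",[top_face("top",d,c,h,r) for c,h,r in(([.42,-.244],.016,.035),)])
cv2.imwrite("pics/d.png",np.hstack([cv2.resize(p[160:340,150:330],(400,400)),cv2.resize(s[230:410,230:410],(400,400))]))
E
```

```text
grip t 27.88 [0.4525 0.2585 0.0165] w 10.7 F [-0.2  0.1  0.1]
lift t 28.44 [0.4525 0.2576 0.0974] w 11.1 F [-0.7 -0.4 -1. ]
over t 29.59 [0.6109 0.1384 0.0982] w 10.7 F [-1.1 -0.5 -0.7]
tip 0.0575 df 0.9 t 31.51 [0.6121 0.1373 0.0354] w 10.9 F [0.5 0.6 0.9]
released t 32.27 [0.612  0.137  0.0355] w 45.6 F [0.4 0.3 0.1]
away t 33.85 [ 0.5911 -0.169   0.0777] w 46.0 F [ 0.9  1.1 -0.3]
spindle (array([0.6093, 0.1347]), 10.9, 0.0699, 35)  cup (array([0.6102, 0.1349]), 52.4, 0.0489, 189) (array([0.612 , 0.1407]), 12.4, 0.0698, 35)
dial, bezel [(array([ 0.4197, -0.2441]), 49.2, 0.0161, 585)]
```

View pics/d.png

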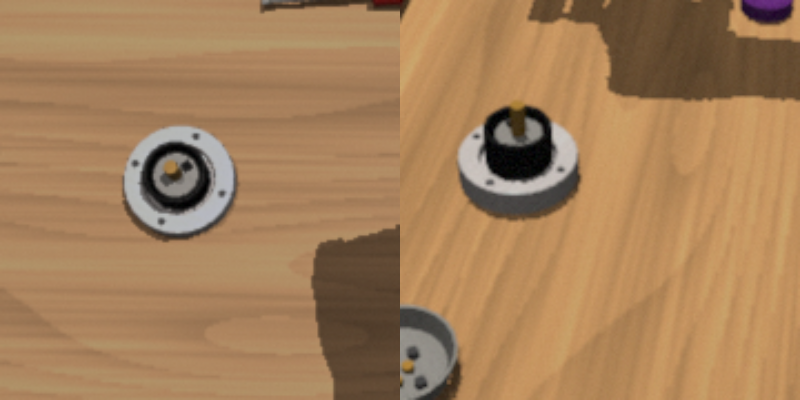

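The movement is seated: spindle tip at 70 mm (nominal 71), 1 mm off centre and upright. Now the dial ring.

```bash
python3 - <<'E'
from h import *
r=[.5912,-.1711]; n=[.612,.137]; X=-np.pi/2
bot.command_gripper(1.0); bot.movel(P3(r,.03),.2,down(X)); bot.movel(P3(r,.005),.08); bot.command_gripper(.4,20); say("grip")
bot.movel(P3(r,.12),.2); say("lift")
bot.movel(P3(n,.12),.25); bot.pause(.2); say("over")
f,t=lower(n,.085,.0507,6,7)
bot.command_gripper(.8); say("released"); bot.movel(P3(n,.12),.25)
bot.movep(P3([.4217,-.2418],.10),down(X)); say("away")
p,d=bot.grab_frame("top"); s,ds=bot.grab_frame("side")
c=[.61,.1347]
print("ring",top_face("top",d,c,.062,.04,.004),"spindle",top_face("top",d,c,.071,.02,.0045),top_face("side",ds,[.613,.14],.062,.04,.004))
P,_,_=world("top",d); k=(abs(P[...,2]-.061)<.005)&(np.hypot(P[...,0]-c[0],P[...,1]-c[1])<.027)&(np.hypot(P[...,0]-c[0],P[...,1]-c[1])>.015); Q=P[k]
print("tilt",np.linalg.lstsq(np.c_[Q[:,:2],np.ones(len(Q))],Q[:,2],rcond=None)[0].round(3))
cv2.imwrite("pics/e.png",np.hstack([cv2.resize(p[160:340,150:330],(400,400)),cv2.resize(s[230:410,230:410],(400,400))]))
E
```

```text
grip t 36.45 [ 0.5913 -0.1712 -0.0169] w 57.9 F [-0.2  0.2  1.4]
lift t 37.17 [ 0.5903 -0.1714  0.0971] w 57.7 F [-0.3 -1.2 -0.1]
over t 38.76 [0.6122 0.1354 0.0979] w 57.8 F [ 0.1 -1.  -0.2]
tip 0.0507 df -0.2 t 40.99 [0.6119 0.137  0.0284] w 57.9 F [ 0.1 -0.8 -0.3]
released t 41.51 [0.612  0.137  0.0287] w 73.5 F [ 1.1  0.2 -0.5]
away t 43.5 [ 0.4227 -0.2408  0.0781] w 73.9 F [ 0.3 -0.1  0.6]
ring (array([0.6095, 0.1336]), 56.6, 0.061, 567) spindle (array([0.6095, 0.1349]), 10.7, 0.07, 34) (array([0.6125, 0.1391]), 57.7, 0.0611, 473)
tilt [ 0.001 -0.003  0.061]
```

View pics/e.png

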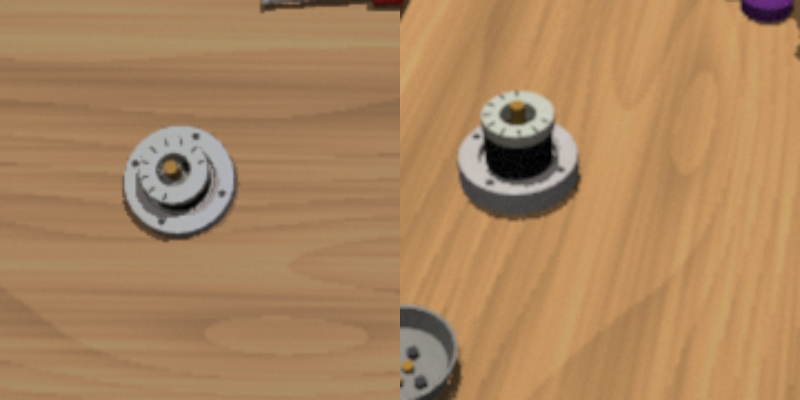

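The ring is flat (top at 61 mm, no tilt) and about 1 mm off centre. Now the blue-grey bezel.

```bash
python3 - <<'E'
from h import *
r=[.4217,-.2418]; n=[.6117,.136]; X=-np.pi/2
bot.command_gripper(.95); bot.movel(P3(r,.03),.2,down(X)); bot.movel(P3(r,.005),.08); bot.command_gripper(.35,20); say("grip")
bot.movel(P3(r,.13),.2); say("lift")
bot.movel(P3(n,.13),.25); bot.pause(.2); say("over")
f,t=lower(n,.095,.0675,6,6)
bot.command_gripper(.75); say("released"); bot.movel(P3(n,.14),.2)
bot.movep(P3([.45,-.10],.15),down(X)); say("away")
p,d=bot.grab_frame("top"); s,ds=bot.grab_frame("side")
c=[.61,.1347]
print("bezel",top_face("top",d,c,.078,.04,.005),top_face("side",ds,[.613,.14],.078,.04,.004),"ring side",top_face("side",ds,[.613,.14],.062,.04,.003))
P,_,_=world("top",d); k=(abs(P[...,2]-.077)<.006)&(np.hypot(P[...,0]-c[0],P[...,1]-c[1])<.022); Q=P[k]
print("tilt",np.linalg.lstsq(np.c_[Q[:,:2],np.ones(len(Q))],Q[:,2],rcond=None)[0].round(3))
print("module",top_face("top",d,[.6657,-.3478],.032,.08),"dish",top_face("top",d,[.6428,.3427],.02,.06))
cv2.imwrite("pics/f.png",np.hstack([cv2.resize(p[160:340,150:330],(400,400)),cv2.resize(s[230:410,230:410],(400,400))]))
E
```

```text
grip t 45.74 [ 0.4217 -0.2418 -0.0169] w 48.9 F [-0.6  0.5  1.5]
lift t 46.52 [ 0.4208 -0.2419  0.1072] w 48.9 F [ 0.7  0.1 -0.8]
over t 48.56 [0.6117 0.1349 0.1081] w 49.2 F [-0.  -0.2 -0.6]
tip 0.0675 df -0.1 t 50.54 [0.6116 0.136  0.0453] w 48.6 F [-0.2  1.2 -0.6]
released t 51.11 [0.6117 0.136  0.0455] w 68.8 F [-0.3 -0.1  0.3]
away t 52.73 [ 0.4509 -0.0991  0.1281] w 69.1 F [-0.1 -0.4  0.5]
bezel (array([0.6092, 0.1325]), 49.0, 0.0775, 580) (array([0.6124, 0.1379]), 50.6, 0.0774, 445) ring side (array([0.6107, 0.145 ]), 49.1, 0.0612, 179)
tilt [ 0.01  -0.014  0.074]
module (array([ 0.6657, -0.3476]), 107.1, 0.0295, 1845) dish (array([0.6428, 0.3426]), 82.2, 0.0183, 258)
```

View pics/f.png

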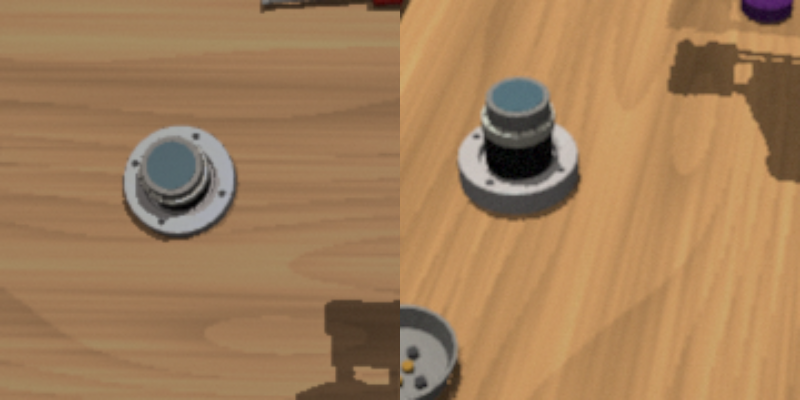

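The whole stack is in place: bezel top at 77.5 mm (nominal 78), about 1 mm off the ring's centre, tilt under 0.02 rad. Handing in.

```bash
python3 -c "
from workcell import bot
bot.job_done(); print(bot.get_t())"
```

```text
the job is handed in; nothing more can be done
the job is handed in; nothing more can be done
```

The gauge is back together in the nest, in the order cup, movement, dial ring, bezel. I let go of each part before fetching the next and handed the job in at about 53 s. No verdict was reported.

**Last checks, from the cameras:**

| Part | Height seen (mm) | Nominal (mm) | Off centre |
|---|---|---|---|
| Cup rim | 49 | 50 | within 1 mm of the nest |
| Spindle tip | 70 | 71 | about 1 mm from the cup |
| Ring top | 61 | 62 | 1–1.5 mm from the cup |
| Bezel top | 77.5 | 78 | about 1 mm from the ring |

- **Tilt:** the ring and bezel showed less than 0.02 rad. The cup and movement I only judged upright from the pictures.
- **Bystanders:** the module and dish had not moved. I did not measure the screwdriver again. The arm was not worked near it, and its tip was in the same place in the close-up pictures.

**What disagreed:**
- **Tool height:** the reported tool height was about 39 mm too low. My first two grips of the cup therefore closed on air above it, without touching it. I found the true offset from the depth images and a bench touch of about 21 N, then planned in corrected fingertip heights.
- **Cameras:** the two cameras differed by about (3, 6) mm. I corrected the top camera by (+2.0, +2.3) mm, from where the cup was actually set down.
- **Bad reading:** a side-view measurement of the ring after the bezel was on was partly hidden, so I discarded it.

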